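# Close the desk caddy and hold it up level

### The arm

A 6-joint arm with a two-finger parallel gripper is mounted at the origin on the work surface. World frame = base frame: x ahead of the robot, y to its left, z up, the work surface at z = 0. Lengths are in m, angles in rad, forces in N, time in s.
With the tool pointing down it reaches from about 0.15 to 0.775 m from the base axis. Payload 6.1 kg.
Tool frame: the origin (TCP) lies at the centre of the arm's flange, where the gripper is bolted on; the fingertips stand 173 mm ahead of it and the grasp point (between the pads) lies r.pinch_z ahead of it (r.pinch_z is the distance from the TCP to the grasp point, in m); z points along the fingers, x is the direction in which the jaws open and shut, and the axes are right-handed (so a half turn about z gives the same grasp; the last joint's range is limited). The gripper opens to 85 mm and grips with 20 to 120 N. Pads are 22 mm wide; open, the fingers measure 114 mm over their backs; the gripper's body (76 mm by 85 mm) begins 54 mm behind the grasp point. The pads swing forward as they close: fully open they stand 13 mm farther back than shut.
Start: joints at [-1.133, 0.126, -0.04, 1.405, 0, 1.571], TCP at [0.223, -0.475, 0.405] pointing down, gripper open.
Joint ranges: [-2.72, 2.72], [-0.95, 1.95], [-1.27, 1.35], [-1.78, 2.02], [-1.46, 1.47], [-3.14, 3.14]. Speed limits (rad/s): [2.39, 2.39, 3.01, 3.14, 3.14, 3.14].

### API

Orientations are given as a unit quaternion [x, y, z, w].
In Python, from workcell import r, claw, inverse_kinematics, readout, imaging, close_job gives the robot as it stands. Calls block until the motion is done:
- r.move_ptp(position, orientation): joint-space move of the TCP to a pose.
- r.move_linear(position, frame=None, v=0.15, guard=None): straight line of the TCP; frame=None keeps the orientation; v is the mean speed in m/s. With guard (N) it stops when the force on the tool has changed by that much, and returns True; else False.
- r.move_j(angles): joint-space move.
- claw.ungrasp() and claw.gripper_close(force=None): open the fingers fully, or close them until they stop; force is the grip in N (None keeps the last).
- r.dwell(seconds).
- inverse_kinematics(position, orientation): joint angles nearest the present ones, or None.
- readout.read_state(): the state.
- imaging.get_image(name): name is "scene" or "side" or "wrist"; returns the picture (400x640x3 uint8, red, green, blue); there is no depth.
- imaging.calibration(name): a dict with "camera_matrix" (3x3 intrinsics, pixels), "k1" (the pictures are not rectified: a ray, as slopes to the right and down, at radius r is drawn at 1 + k1 r^2 times it, then the intrinsics apply), "xyz" and "rotation" of the camera in the world; the wrist camera has in their place "hand_eye" (4x4, takes a point from camera to tool coordinates, whose origin is the TCP and whose axes are the tool frame's). Camera axes: x right, y down, z forward; pixel columns grow to the right and rows downward; lengths in m; the calibration is good to about 2 mm. A picture is of the moment at which its call begins: read the wrist's pose just before it. calibration takes no time and is no camera call.
A pose or a line that the arm cannot do raises r.IKError and nothing moves.
- close_job(): hands the job in, once; it reports no verdict.
The state is a dict: "clock": time; "joint_positions": joint angles; "dq": joint speeds; "tau": joint torques, N m; "tcp_pos": TCP position; "orientation": TCP orientation; "contact_force": force on the tool from outside, world axes, zero at the start; "wrist_torque": the same for the moment, N m; "finger_gap": opening from 0.0 (shut) to 1.0 (fully open).
Only numpy, scipy, OpenCV 4.12 (cv2) and the standard library are available. Lean on these libraries where they do the work, as an engineer would, in place of code of your own. Each camera call takes 0.05 s, during which the arm holds its last target.

### The job

Put the green lid on the paper-clip well of the white desk caddy, with its two holes over the two pins, so that it lies flush on the rim, and let go of it. Then lift the caddy by its blue handle to about 10 cm above the desk and keep it there steady and level for at least three seconds, with the lid still flush; finish while still holding it up. Leave the bottle, the mug and the roll of tape alone.

Things in the scene. Friction and masses are not known exactly. Their poses are not given: they have to be found in the camera images.
- caddy: White desk caddy, 260 (x) by 92 (y) mm, about 0.5 kg, loose. Origin: centre of its underside; z up, x along its length. The -x end (x -130 to -30) is an open paper-clip well, rim 40 mm high; at x 0 stands the blue handle; the +x end is a like well with a yellow note block and, at x 105, three markers 114 mm high. With the lid on it balances within about 10 mm of the handle.
- caddy_seat (a point): Centre of the clip well at rim height: caddy frame (-80, 0, 40) mm, axes as the caddy's. The lid's origin belongs here when seated. Two dark steel pins stand 36 mm either side of it along x (y 0), 8 mm in diameter, rising 14 mm above the rim; their upper 6 mm taper to 3 mm.
- caddy_grip (a point): Where to grip the blue handle: caddy frame (0, 0, 103) mm. The handle is an upright flat bar 40 mm along x, 16 mm thick along y (grip it across y), and its top is 118 mm above the caddy's underside.
- lid: Green lid plate, 96 (x) by 90 (y) by 6 mm, about 0.12 kg, loose, flat on the desk with its rib up. Origin: centre of its underside; z up. Two 11 mm through holes at x -36 and x +36, y 0. In its middle an upright rib, 46 mm along x, 14 mm thick along y, its top 46 mm above the underside. It fits either way round (a half turn makes no difference).
- lid_grip (a point): Where to grip the lid's rib: lid frame (0, 0, 32) mm; grip it across the lid's y.
- bottle: Bystander: closed pale mint drinking bottle with a green cap, 68 mm across, 175 mm high, loose. Origin: centre of its underside.
- mug: Bystander: white mug, 80 mm across, 90 mm high, handle at its +y, loose. Origin: centre of its underside.
- tape: Bystander: roll of brown tape lying flat, 84 mm across, 24 mm high, loose. Origin: centre of its underside.
Not all that is in view belongs to the job. Of the things that look like the lid, take the one that is nearest to the robot's base at the start.

How it is judged:
On the way, in this order (a step that is already met when the one before it is completed fails the run):
1. the lid lies flush on the clip well over both pins, let go, while the caddy stands on the desk (horizontal distance between lid and caddy_seat below 0.005 m and z of lid in the frame of caddy_seat between -0.003 and 0.0025 m and angle between the z axis of lid and the z axis of caddy, either way round below 0.04 rad and angle between the x axis of lid and the x axis of caddy, either way round below 0.1 rad and z of lid_grip in the frame of caddy_seat above 0.02 m and height (world z) of caddy below 0.008 m and contact force between the fingers and lid below 0.2 N and linear speed of lid below 0.03 m/s), for 0.2 s.
2. the caddy is held by its handle, clear of the desk, steady and level, with the lid flush, for two seconds (horizontal distance between lid and caddy_seat below 0.005 m and z of lid in the frame of caddy_seat between -0.003 and 0.0025 m and angle between the z axis of lid and the z axis of caddy, either way round below 0.04 rad and angle between the x axis of lid and the x axis of caddy, either way round below 0.1 rad and z of lid_grip in the frame of caddy_seat above 0.02 m and height (world z) of caddy between 0.06 and 0.18 m and angle between caddy's own z axis and vertical below 0.12 rad and linear speed of caddy below 0.03 m/s and angular speed of caddy below 0.15 rad/s and distance between the grasp point and caddy_grip below 0.045 m and contact force between the fingers and caddy above 1 N and contact force between the fingers and lid below 0.3 N and contact force between caddy and bottle below 0.1 N and contact force between caddy and mug below 0.1 N and contact force between caddy and tape below 0.1 N), for 2 s.
At the end, for the whole second after the job is handed in: The fingers hold the caddy by its handle (within 45 mm of caddy_grip), 60 to 180 mm up, tilt under 0.12 rad, under 30 mm/s and 0.15 rad/s, touching no bystander. The lid, not touched, is seated: within 5 mm sideways, 2.5 mm of the rim, 0.1 rad in yaw, 0.04 rad of parallel (all of step 2); the arm keeps its last pose, push and grip.
It fails at once if the bottle is moved more than 30 mm or tipped (distance of bottle from where it was at the start of the episode above 0.03 m or angle between bottle's own z axis and vertical above 0.35 rad).
It fails at once if the mug is moved more than 30 mm or tipped (distance of mug from where it was at the start of the episode above 0.03 m or angle between mug's own z axis and vertical above 0.35 rad).
It fails at once if the tape is moved more than 30 mm or tipped (distance of tape from where it was at the start of the episode above 0.03 m or angle between tape's own z axis and vertical above 0.35 rad).
It also fails if it takes over 64 s, if anything falls off the work surface, if the arm or the gripper's body presses on something with over 40 N, if the wrist force passes 120 N, or if a joint passes its speed limit or range.

## Working session

There is one attempt and no reset: what is moved stays moved. The work goes in short steps, each a Python script; the robot and the scene stay as the last script left them, time stands still between calls to the robot, and variables do not carry over. Pictures are saved under pics/ and viewed, and the job is handed in when it is done.

```bash
ls; mkdir -p pics; python3 - <<'E'
from workcell import r, claw, readout, imaging
import cv2
print(readout.read_state(), r.pinch_z)
for n in ["scene","side","wrist"]:
    im=imaging.get_image(n); cv2.imwrite(f"pics/{n}0.png",im[:,:,::-1]); print(n,imaging.calibration(n))
E
```

```text
pics
{'clock': 0.0, 'joint_positions': array([-1.13298966e+00,  1.26441118e-01, -4.06254183e-02,  1.40540195e+00,
       -2.21842625e-05,  1.57079785e+00]), 'dq': array([-1.08679865e-03, -1.93286198e-04,  2.56622445e-05, -3.45954267e-04,
        3.29685067e-05,  9.52722155e-04]), 'tau': array([ 3.66402728e-04, -4.35912716e+01,  3.52923167e+01,  1.73197989e-02,
        2.84673473e-05,  3.31326326e-07]), 'tcp_pos': array([ 0.22252193, -0.47537513,  0.4038882 ]), 'orientation': array([ 8.43786603e-01, -5.36678180e-01, -7.11426132e-04, -4.39345079e-04]), 'contact_force': array([ 0.2849127 ,  0.62715766, -0.59819948]), 'wrist_torque': array([0.0156749 , 0.002367  , 0.01163013]), 'finger_gap': 0.9999264330438963} 0.1547
scene {'camera_matrix': array([[457.55044319,   0.        , 320.49537668],
       [  0.        , 457.55044319, 199.41127494],
       [  0.        ,   0.        ,   1.        ]]), 'k1': -0.016750729865108803, 'xyz': array([1.44941772, 0.04715076, 1.15640385]), 'rotation': array([ 0.65195058,  0.68186402, -0.240454  , -0.22848145])}
side {'camera_matrix': array([[378.79318389,   0.        , 314.45424146],
       [  0.        , 378.79318389, 202.22534988],
       [  0.        ,   0.        ,   1.        ]]), 'k1': 0.00673225719733702, 'xyz': array([ 0.40763603, -0.64650689,  0.92328938]), 'rotation': array([ 0.92788141, -0.15342152,  0.05435273, -0.33547535])}
wrist {'camera_matrix': array([[277.41245368,   0.        , 325.39744499],
       [  0.        , 277.41245368, 199.71525864],
       [  0.        ,   0.        ,   1.        ]]), 'k1': -0.0399203850908547, 'hand_eye': array([[ 9.99999552e-01, -9.24272265e-04,  2.03770389e-04,
        -1.21814033e-03],
       [ 8.27802977e-04,  9.58488076e-01,  2.85131414e-01,
        -7.20563692e-02],
       [-4.58850546e-04, -2.85131118e-01,  9.58488412e-01,
         3.20591245e-02],
       [ 0.00000000e+00,  0.00000000e+00,  0.00000000e+00,
         1.00000000e+00]])}
```

View pics/scene0.png

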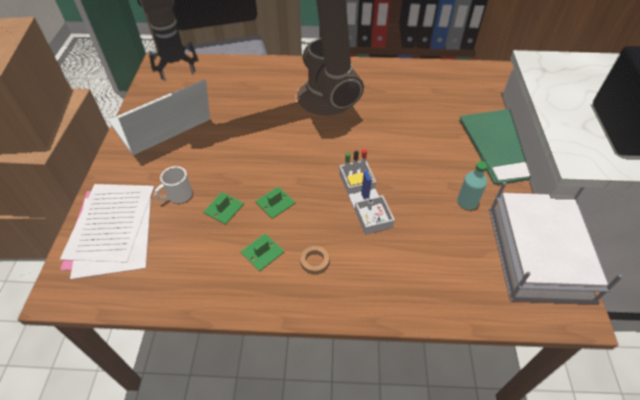

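View pics/side0.png

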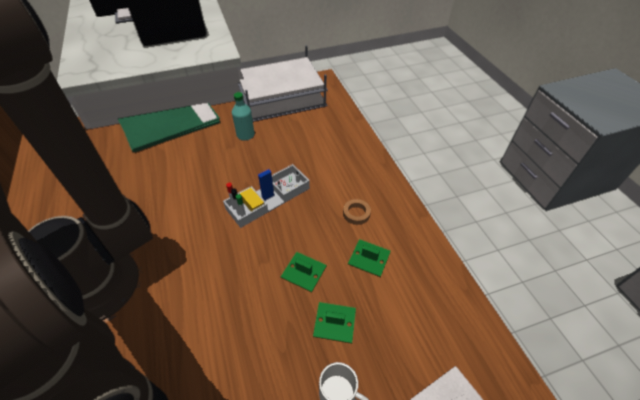

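View pics/wrist0.png

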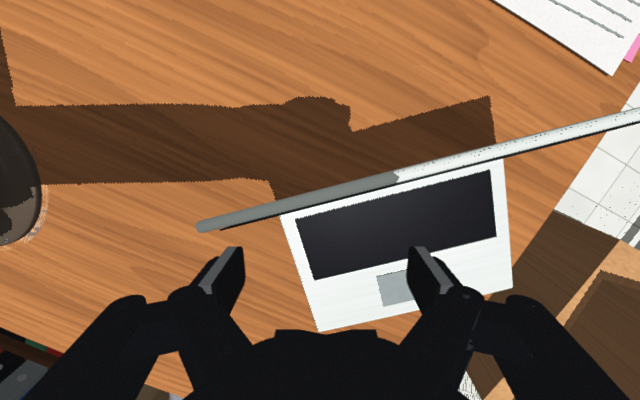

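The scene view shows three green lids, at about (223,208), (275,202) and (262,252). The caddy is at (366,195) with its clip well at (374,213), the tape at (315,260), the mug at (175,185) and the bottle at (472,188). Next I localise them.

```bash
cat > h.py <<'E'
import numpy as np, cv2
from scipy.spatial.transform import Rotation as R
from workcell import r, claw, inverse_kinematics, readout, imaging, close_job
def shot(n,save=None):
    s=readout.read_state(); im=imaging.get_image(n); c=imaging.calibration(n)
    if "xyz" in c: Rc=R.from_quat(c["rotation"]).as_matrix(); t=np.array(c["xyz"])
    else:
        T=R.from_quat(s["orientation"]).as_matrix(); H=np.array(c["hand_eye"])
        Rc=T@H[:3,:3]; t=T@H[:3,3]+s["tcp_pos"]
    if save: cv2.imwrite(f"pics/{save}.png",im[:,:,::-1])
    return im,(np.array(c["camera_matrix"]),c["k1"],Rc,t)
def rays(cam,px):
    K,k,Rc,t=cam
    u=cv2.undistortPoints(np.asarray(px,float).reshape(-1,1,2),K,np.array([k,0,0,0.])).reshape(-1,2)
    return np.c_[u,np.ones(len(u))]@Rc.T
def plane(cam,px,z):
    d=rays(cam,px); t=cam[3]; return t+d*((z-t[2])/d[:,2])[:,None]
def proj(cam,P):
    K,k,Rc,t=cam
    return cv2.projectPoints(np.asarray(P,float).reshape(-1,1,3),cv2.Rodrigues(Rc.T)[0],-Rc.T@t,K,np.array([k,0,0,0.]))[0].reshape(-1,2)
def tri(c1,p1,c2,p2):
    A=0;b=0;
    for c,p in((c1,p1),(c2,p2)):
        d=rays(c,[p])[0]; d/=np.linalg.norm(d); M=np.eye(3)-np.outer(d,d); A=A+M; b=b+M@c[3]
    return np.linalg.solve(A,b)
def down(yaw): # tool x axis (jaw direction) at world yaw, pointing down
    c,s=np.cos(yaw),np.sin(yaw)
    return R.from_matrix(np.array([[c,s,0],[s,-c,0],[0,0,-1]])).as_quat()
E
python3 - <<'E'
from h import *
for n in ("scene","side"):
    im,cam=shot(n); hsv=cv2.cvtColor(im,cv2.COLOR_RGB2HSV)
    for nm,lo,hi in(("green",(50,120,60),(75,255,255)),("blue",(105,120,40),(130,255,255)),("yellow",(22,140,120),(34,255,255))):
        m=cv2.inRange(hsv,lo,hi)
        cs,_=cv2.findContours(m,cv2.RETR_EXTERNAL,cv2.CHAIN_APPROX_NONE)
        for c in cs:
            if cv2.contourArea(c)<40: continue
            M=cv2.moments(c); p=(M['m10']/M['m00'],M['m01']/M['m00'])
            x=plane(cam,c.reshape(-1,2),.003 if nm=="green" else .1)[:,:2]
            print(n,nm,np.round(p),M['m00'],plane(cam,[p],.006 if nm=="green" else .1)[0].round(3),cv2.minAreaRect(x.astype(np.float32)*1000))
im,cam=shot("scene")
for nm,p in(("tape",(315,262)),("mug",(177,196)),("bottle",(469,205)),("cad0",(366,200))): print(nm,plane(cam,[p],.0)[0].round(3))
cv2.imwrite("pics/sc.png",cv2.resize(im[130:290,140:500],None,fx=2.2,fy=2.2,interpolation=cv2.INTER_CUBIC)[:,:,::-1])
E
```

```text
scene green [267. 257.] 220.5 [ 0.75  -0.143  0.006] ((745.3971557617188, -145.49822998046875), (37.237945556640625, 84.33770751953125), 44.7144660949707)
scene green [255. 246.] 152.5 [ 0.715 -0.184  0.006] ((713.1004638671875, -177.9615020751953), (33.595943450927734, 85.82585906982422), 46.765071868896484)
scene green [229. 211.] 180.0 [ 0.586 -0.283  0.006] ((582.0765991210938, -284.9154052734375), (34.334781646728516, 84.99232482910156), 59.058311462402344)
scene green [215. 205.] 101.5 [ 0.567 -0.333  0.006] ((559.42236328125, -326.64697265625), (33.50890350341797, 86.86868286132812), 65.65635681152344)
scene green [275. 204.] 257.5 [ 0.552 -0.141  0.006] ((540.9796752929688, -143.6837921142578), (79.3127212524414, 83.37188720703125), 43.7265510559082)
scene blue [440.  31.] 52.0 [-0.327  0.469  0.1  ] ((-325.8507995605469, 467.4097900390625), (48.105289459228516, 60.53693389892578), 72.98464965820312)
scene blue [444.   4.] 46.5 [-0.556  0.512  0.1  ] ((-513.1707763671875, 488.4779968261719), (57.160682678222656, 210.0869903564453), 60.23534393310547)
scene yellow [355. 179.] 
[... 424 characters left out ...]
de green [369. 257.] 860.0 [ 0.731 -0.164  0.006] ((732.759765625, -161.0478515625), (89.31590270996094, 93.83892822265625), 46.17161560058594)
side green [159. 125.] 1824.5 [0.215 0.625 0.006] ((251.24508666992188, 649.2156982421875), (328.91583251953125, 193.31968688964844), 9.820586204528809)
side blue [266. 184.] 267.5 [0.513 0.114 0.1  ] ((513.93896484375, 114.11279296875), (113.71526336669922, 35.10329818725586), 83.37384033203125)
side yellow [251. 198.] 228.0 [0.461 0.075 0.1  ] ((460.45794677734375, 75.85528564453125), (37.54230499267578, 72.66230773925781), 18.948701858520508)
tape [ 0.757 -0.003  0.   ]
mug [ 0.529 -0.466  0.   ]
bottle [0.525 0.48  0.   ]
cad0 [0.519 0.15  0.   ]
```

View pics/sc.png

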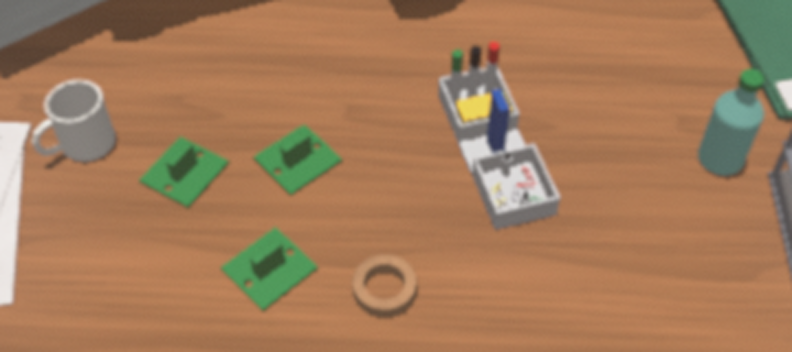

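The lid nearest the base is at about (0.544,-0.144), with its 95 mm side along roughly 134°. Next I take wrist views of the lid and the caddy.

```bash
python3 - <<'E'
from h import *
s=readout.read_state(); r.move_linear(s["tcp_pos"]+[0,0,.05])
y=np.radians(43.9)
best=[]
for k in (0,np.pi):
    q=down(y+k); j=inverse_kinematics([.544,-.144,.33],q); print(k,j)
    if j is not None: best.append((abs(j[5]),k))
k=min(best)[1]; q=down(y+k)
Ty=R.from_quat(q).as_matrix()[:,1]
r.move_ptp(np.array([.544,-.144,.33])+0.02*Ty,q); r.dwell(.2)
im,cam=shot("wrist","w1")
print(readout.read_state()["tcp_pos"],readout.read_state()["clock"],k, proj(cam,[[.544,-.144,.006]]))
# caddy
j=inverse_kinematics([.53,.12,.42],down(np.radians(105))); print(j)
j=inverse_kinematics([.53,.12,.42],down(np.radians(-75))); print(j)
E
```

```text
0 [-0.25877089  0.20626566 -0.10712942  1.25740125  0.          0.54582589]
3.141592653589793 [-0.25877089  0.20626566 -0.10712942  1.25740125  0.         -2.59576676]
[ 0.55765172 -0.15911688  0.33021277] 2.775 0 [[326.18957538 169.30631905]]
[ 0.22266094  0.16186964  0.03586798  1.44479467  0.         -0.03913845]
[0.22266094 0.16186964 0.03586798 1.44479467 0.         3.10245421]
```

View pics/w1.png

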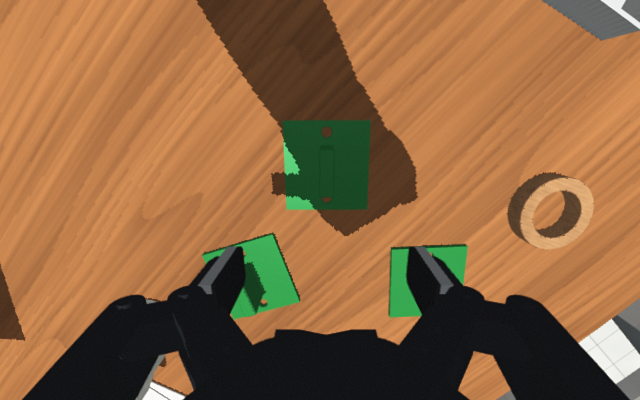

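The wrist view shows the lid centred at about (327,166), with holes at (326,132) and (326,200) and the rib along the image vertical. So the jaws already face across it. I'll refine this and then view the caddy.

```bash
python3 - <<'E'
from h import *
im,cam=shot("wrist")
hsv=cv2.cvtColor(im,cv2.COLOR_RGB2HSV)
m=cv2.inRange(hsv,(50,100,25),(80,255,255)); m[215:]=0; m[:,:260]=0; m[:,400:]=0
m=cv2.morphologyEx(m,cv2.MORPH_OPEN,np.ones((3,3)))
cs,_=cv2.findContours(m,cv2.RETR_CCOMP,cv2.CHAIN_APPROX_NONE)
for c in cs:
    if cv2.contourArea(c)<12: continue
    P=plane(cam,c.reshape(-1,2),.006)[:,:2]*1000
    print(cv2.contourArea(c),cv2.minEnclosingCircle(c.astype(np.float32)),cv2.minAreaRect(P.astype(np.float32)),P.mean(0))
cv2.imwrite("pics/w1c.png",cv2.resize(im[100:230,260:400],None,fx=4,fy=4,interpolation=cv2.INTER_CUBIC)[:,:,::-1])
# caddy view
q=down(np.radians(105)); Ty=R.from_quat(q).as_matrix()[:,1]
r.move_ptp(np.array([.53,.12,.47])+.04*Ty,q); r.dwell(.2)
im,cam=shot("wrist","w2"); print(Ty,readout.read_state()["clock"])
E
```

```text
7226.0 ((326.0, 163.13636779785156), 60.20370101928711) ((542.034423828125, -141.9943084716797), (89.17193603515625, 94.3048095703125), 43.83997344970703) [ 540.61965369 -140.55492429]
59.0 ((326.4090881347656, 198.5), 5.6133198738098145) ((567.4346313476562, -167.79620361328125), (12.075447082519531, 8.022466659545898), 43.779083251953125) [ 566.58124595 -167.62900831]
109.5 ((326.0813903808594, 131.76744079589844), 6.325773239135742) ((516.6663208007812, -115.99832153320312), (11.500143051147461, 12.259988784790039), 89.23609161376953) [ 516.78456149 -115.91438478]
[0.96592583 0.25881905 0.        ] 4.2917
```

View pics/w1c.png

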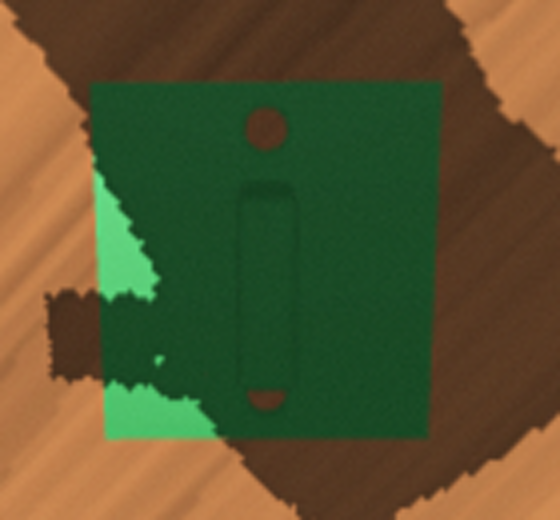

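View pics/w2.png

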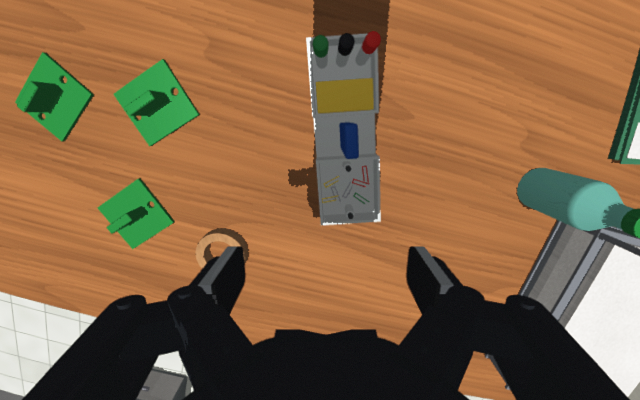

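The caddy is seen from above: markers at the top, the blue handle at (348,140), pins at about (348,168) and (351,215). I'll take a closer look to measure the pins.

```bash
python3 - <<'E'
from h import *
im,cam=shot("wrist")
P=plane(cam,[(348,168),(351,215)],.054); print(P.round(4),np.linalg.norm(P[0]-P[1]))
c=P.mean(0); d=P[0]-P[1]; th=np.degrees(np.arctan2(d[1],d[0])); print(c,th)
q=down(np.radians(th-90)); Ty=R.from_quat(q).as_matrix()[:,1]; print(Ty)
r.move_ptp(np.array([c[0],c[1],.33])+.02*Ty,q); r.dwell(.3)
im,cam=shot("wrist","w3")
p=proj(cam,P); print(p, readout.read_state()["tcp_pos"])
cv2.imwrite("pics/w3c.png",cv2.resize(im[20:250,230:430],None,fx=2.6,fy=2.6,interpolation=cv2.INTER_CUBIC)[:,:,::-1])
E
```

```text
[[0.555  0.1592 0.054 ]
 [0.6207 0.1828 0.054 ]] 0.06979693500164555
[0.58781324 0.17102003 0.054     ] -160.22141527000804
[0.94100731 0.33838623 0.        ]
[[324.62007496 138.24429591]
 [324.78252559 214.05353555]] [0.60674246 0.17753622 0.33147077]
```

View pics/w3c.png

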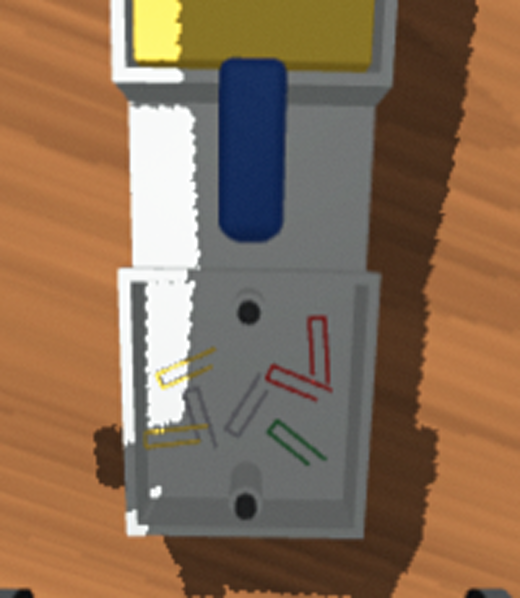

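The close view shows the pins at full-image (325,140) and (325,215), and the handle well aligned. I'll get sub-pixel pin centres, plus the rim outline as a check.

```bash
python3 - <<'E'
from h import *
im,cam=shot("wrist")
g=im.max(2).astype(np.uint8)
pins=[]
for (u,v) in((325,140),(325,215)):
    w=g[v-9:v+10,u-9:u+10]; m=(w<70).astype(np.uint8)
    n,l,st,ce=cv2.connectedComponentsWithStats(m)
    i=1+np.argmin(np.linalg.norm(ce[1:]-9,axis=1)); print(st[i],ce[i]); pins.append(ce[i]+[u-9,v-9])
print(pins)
for z in(.046,.050,.054):
    P=plane(cam,pins,z); d=P[0]-P[1]; print(z,P.round(4)[:,:2].tolist(),P.mean(0).round(4),np.linalg.norm(d).round(4),np.degrees(np.arctan2(d[1],d[0])))
# rim outer corners of the clip well from crop
c=np.array([(119,270),(380,272),(127,537),(363,538)])/2.6+[230,20]
Q=plane(cam,c,.040)
print(Q.round(4),Q.mean(0), np.linalg.norm(Q[0]-Q[1]),np.linalg.norm(Q[2]-Q[3]),np.linalg.norm(Q[0]-Q[2]))
# handle top
h=np.array([(252,64),(250,236)])/2.6+[230,20]; print(plane(cam,h,.118))
# two fixed views check of handle
E
```

```text
[ 5  5  9  9 63] [9.3015873  9.06349206]
[ 4  4  8 10 65] [7.81538462 8.81538462]
[array([325.3015873 , 140.06349206]), array([323.81538462, 214.81538462])]
0.046 [[0.5566, 0.1605], [0.624, 0.1831]] [0.5903 0.1718 0.046 ] 0.0711 -161.4596574935006
0.05 [[0.5563, 0.1604], [0.6227, 0.1826]] [0.5895 0.1715 0.05  ] 0.07 -161.45965749350063
0.054 [[0.556, 0.1603], [0.6213, 0.1822]] [0.5886 0.1712 0.054 ] 0.0689 -161.45965749350063
[[0.5585 0.1135 0.04  ]
 [0.5285 0.1993 0.04  ]
 [0.6532 0.1454 0.04  ]
 [0.6227 0.2315 0.04  ]] [0.59070577 0.17244868 0.04      ] 0.09091321275293288 0.09134758251936582 0.09990164579199755
[[0.49847701 0.14077014 0.118     ]
 [0.53405527 0.15305771 0.118     ]]
```

```bash
python3 - <<'E'
from h import *
q=down(np.radians(43.84)); L=np.array([.5418,-.1420])
r.move_ptp([*L,.30],q)
r.move_linear([*L,.215]); 
g=r.move_linear([*L,.032+r.pinch_z],v=.05,guard=8); print("guard",g)
claw.gripper_close(40); r.dwell(.2)
s=readout.read_state(); print(s["finger_gap"],s["contact_force"],s["tcp_pos"])
r.move_linear([*L,.24],v=.1); r.dwell(.3)
im,cam=shot("wrist","w4"); s=readout.read_state(); print(s["finger_gap"],s["contact_force"],s["clock"])
E
```

```text
guard False
0.1620544119731601 [0.77573128 0.55873279 1.4209241 ] [ 0.54192034 -0.1420149   0.1868982 ]
0.15838613656517672 [-0.39466767  0.1574224  -1.01479199] 9.9583
```

View pics/w4.png

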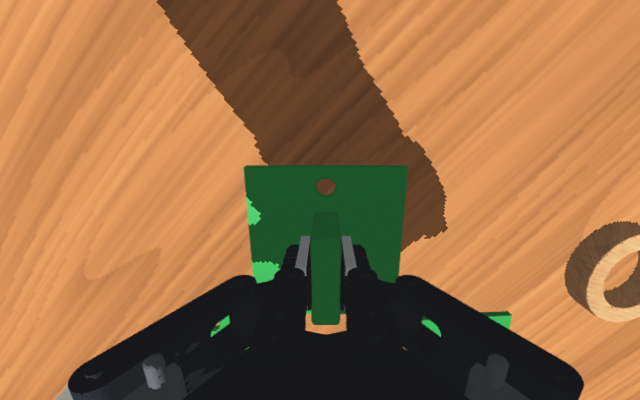

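The lid is held straight. The forward hole is at (326,187) and the lid's far edge is at row 166. Now I compute its offset in the tool frame.

```bash
python3 - <<'E'
from h import *
im,cam=shot("wrist"); s=readout.read_state(); T=R.from_quat(s["orientation"]).as_matrix()
zt=s["tcp_pos"][2]-(r.pinch_z+.026)
hsv=cv2.cvtColor(im,cv2.COLOR_RGB2HSV)
w=hsv[175:200,310:342,0]; m=((w<45)|(w>90)).astype(np.uint8)
n,l,st,ce=cv2.connectedComponentsWithStats(m); i=1+np.argmax(st[1:,4]); print(st[i],ce[i])
hp=ce[i]+[310,175]
pts=np.array([hp,(245,166.5),(406.5,166.5),(326,166.5)])
for dz in (0,-.006):
    P=(plane(cam,pts,zt+dz)-s["tcp_pos"])@T; print(P.round(4))
print(T.round(3))
E
```

```text
[  6   3  19  17 251] [15.27091633 11.19521912]
[[-0.0002 -0.0374  0.1807]
 [-0.0437 -0.0484  0.1807]
 [ 0.0437 -0.0484  0.1807]
 [ 0.0002 -0.0484  0.1807]]
[[-0.0002 -0.0359  0.1867]
 [-0.0455 -0.0474  0.1867]
 [ 0.0455 -0.0474  0.1867]
 [ 0.0002 -0.0473  0.1867]]
[[ 0.721  0.693 -0.001]
 [ 0.693 -0.721  0.   ]
 [-0.    -0.    -1.   ]]
```

```bash
python3 - <<'E'
from h import *
q=down(np.radians(108.54)); Ty=R.from_quat(q).as_matrix()[:,1]
S=np.array([.5903,.1720])+.0004*Ty[:2]
s=readout.read_state(); r.move_linear([*s["tcp_pos"][:2],.36])
r.move_ptp([*S,.36],q)
r.move_linear([*S,.247],v=.1); r.dwell(.3)
im,cam=shot("wrist","w5"); s=readout.read_state(); print(s["tcp_pos"],S,s["contact_force"],s["clock"])
cv2.imwrite("pics/w5c.png",cv2.resize(im[80:260,200:450],None,fx=3,fy=3,interpolation=cv2.INTER_CUBIC)[:,:,::-1])
E
```

```text
[0.59073769 0.17215359 0.2472607 ] [0.59067924 0.17212719] [ 0.99373011  0.10102464 -0.61403912] 13.8
```

View pics/w5c.png

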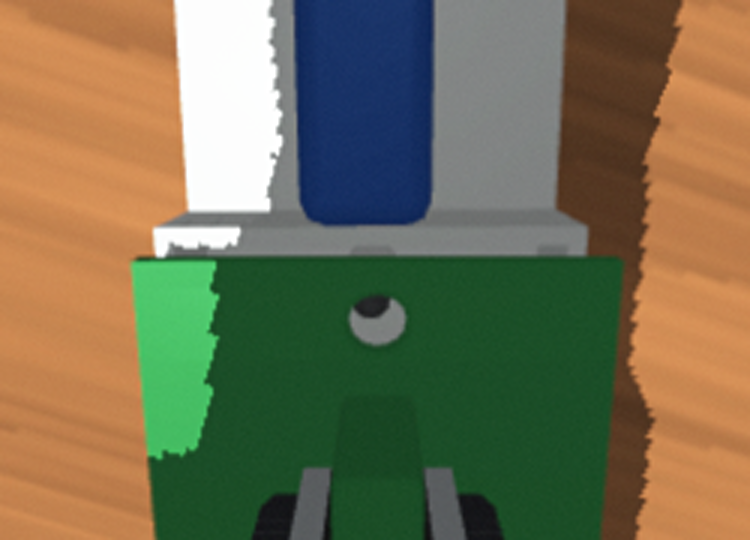

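```bash
python3 - <<'E'
from h import *
im,cam=shot("wrist"); s=readout.read_state(); T=R.from_quat(s["orientation"]).as_matrix(); p=s["tcp_pos"]
g=im[178:198,315:338]; mx=im.max(2)[178:198,315:338]; G=im[...,1].astype(int)-im[...,0]
print((im[...,1].astype(int)-im[...,0])[178:197,315:338:1].clip(0,99)); print(mx)
def at(x,y,z): return p+T@np.array([x,y,0])*[1,1,0]+np.array([0,0,z-p[2]])
zl=p[2]-r.pinch_z-.032
for nm,c,rad,z in (("hole top",(0,-.036),.0055,zl+.006),("hole bot",(0,-.036),.0055,zl),("tip",(0,-.036),.0015,.054),("shaft",(0,-.036),.004,.048)):
    print(nm,proj(cam,[at(c[0],c[1]-rad,z),at(*c,z),at(c[0],c[1]+rad,z),at(c[0]-rad,c[1],z),at(c[0]+rad,c[1],z)]).round(1).tolist())
E
```

```text
[[51 51 51 52 51 48 46 43 32 28 23 22 25 38 40 46 49 52 51 51 52 51 50]
 [51 52 53 51 47 37 21 13  7  7  4  4  4 10 14 22 37 46 51 51 52 52 51]
 [52 52 50 46 29 11  4  1  3  0  1  0  0  1  2  5 12 30 43 53 52 53 51]
 [50 49 44 28  8  1  2  1  2  0  1  2  0  2  3  2  4 10 27 46 51 52 51]
 [53 44 30  7  2  0  2  0  2  1  2  2  2  2  3  2  4  2  9 29 47 51 51]
 [49 38 19  4  1  2  0  2  1  0  0  2  1  2  2  4  3  1  4 18 44 49 53]
 [47 31  6  3  3  1  0  3  1  1  0  1  2  3  3  4  4  2  5  8 39 51 51]
 [44 25  4  4  4  2  3  1  1  1  2  2  1  4  3  5  4  4  3  6 31 47 53]
 [44 23  4  3  3  4  3  4  2  4  3  4  4  5  4  3  5  3  4  6 34 49 51]
 [47 26  3  4  3  4  4  3  4  3  5  4  3  3  3  4  3  4  3  6 35 50 51]
 [48 29  3  3  4  3  4  4  4  3  4  5  3  4  5  3  5  3  3 13 40 50 51]
 [48 39 16  3  4  4  3  4  5  4  3  4  4  4  4  4  3  3  3 17 42 51 51]
 [50 43 26  3  2  2  3  4  3  3  3  3  3  3  4  3  1  2  4 27 47 51 50]
 [50 47 36 14  3  2  1  2  3  3  3  1  3  3  2  3  2  4 21 42 50 50 52]
 [50 49 46 34 19  4  1  2  2  2  2  2  2  2  1  2  3 18 39 47 52 51 54]
 [52 51 50 46 37 20 
[... 1861 characters left out ...]
4 116 113 105 101  87  76  68  71
   77  76  78  80  79]
 [ 80  78  79  74  74  72  68  74  75  81  82  80  78  75  69  71  71  75
   76  78  80  78  79]
 [ 78  80  79  77  76  75  74  72  69  70  69  70  68  72  70  74  77  77
   79  80  79  78  80]
 [ 79  78  78  77  78  76  74  75  76  75  76  75  76  77  74  74  77  78
   78  78  80  79  80]]
hole top [[323.5, 177.4], [323.5, 187.2], [323.5, 196.7], [313.5, 187.2], [333.5, 187.2]]
hole bot [[323.6, 175.2], [323.6, 184.6], [323.6, 193.9], [314.0, 184.6], [333.2, 184.6]]
tip [[323.6, 179.6], [323.7, 182.1], [323.7, 184.6], [321.1, 182.1], [326.2, 182.1]]
shaft [[323.7, 173.5], [323.7, 179.9], [323.7, 186.2], [317.2, 179.9], [330.2, 179.9]]
```

Seen through the hole, the pin sits about 1 mm towards tool −x and about 0.7 mm towards −y of the hole centre. I'll correct for that and lower under guard.

```bash
python3 - <<'E'
from h import *
s=readout.read_state(); T=R.from_quat(s["orientation"]).as_matrix()
S=np.array([.59068,.17213])+(T@[-.0010,-.0007,0])[:2]; print(S)
r.move_linear([*S,.243],v=.05); r.dwell(.2)
f0=readout.read_state()["contact_force"]
for z in (.236,.231,.228,.2265,.225):
    g=r.move_linear([*S,z],v=.02,guard=6); s=readout.read_state(); print(z,g,s["tcp_pos"].round(4),(s["contact_force"]-f0).round(2),s["wrist_torque"].round(2))
    if g: break
im,cam=shot("wrist","w6"); print(s["clock"])
cv2.imwrite("pics/w6c.png",cv2.resize(im[80:260,200:450],None,fx=3,fy=3,interpolation=cv2.INTER_CUBIC)[:,:,::-1])
E
```

```text
[0.59033434 0.17095931]
0.236 False [0.5903 0.171  0.2358] [-0.59 -0.63  0.38] [-0.03  0.04 -0.  ]
0.231 False [0.5902 0.1709 0.2308] [-0.4  -1.1   0.03] [ 0.02  0.   -0.02]
0.228 False [0.5903 0.171  0.2278] [-0.18 -0.52 -0.2 ] [0.04 0.03 0.04]
0.2265 False [0.5905 0.171  0.2269] [-0.21 -1.3   2.28] [-0.03  0.04  0.02]
0.225 False [0.5904 0.171  0.2269] [-5.05 -0.07 11.68] [-0.21  0.88 -0.02]
16.0
```

View pics/w6c.png

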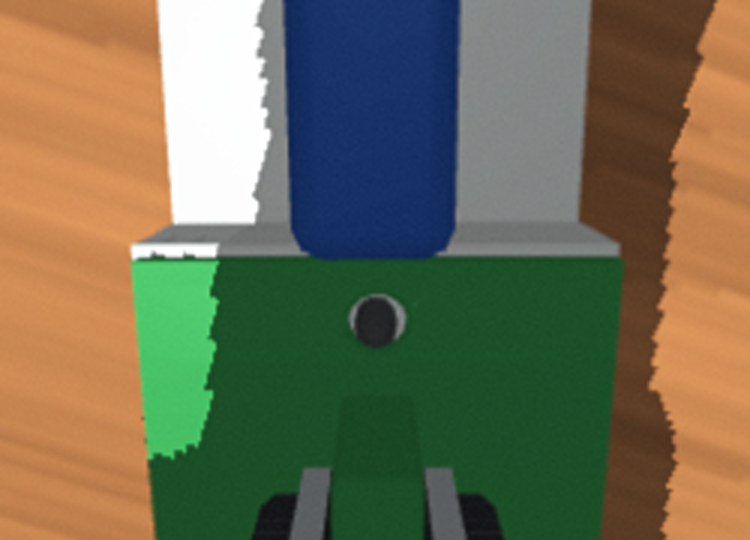

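The pin is centred in the hole and the arm stopped at the flush height (0.2269). I'll relieve the push, release and check.

```bash
python3 - <<'E'
from h import *
s=readout.read_state(); p=np.array([.59033,.17096])
r.move_linear([*p,.2268],v=.02); claw.ungrasp(); r.dwell(.4)
r.move_linear([*p,.33],v=.12)
T=R.from_quat(readout.read_state()["orientation"]).as_matrix()
r.move_linear(np.array([*p,.36])+T[:,1]*.0,v=.12); r.dwell(.3)
im,cam=shot("wrist","w7"); s=readout.read_state(); print(s["clock"],s["finger_gap"])
im2,c2=shot("side","s7")
cv2.imwrite("pics/s7c.png",cv2.resize(im2[140:250,190:350],None,fx=4,fy=4,interpolation=cv2.INTER_CUBIC)[:,:,::-1])
E
```

```text
19.15 1.0023815186154532
```

View pics/w7.png

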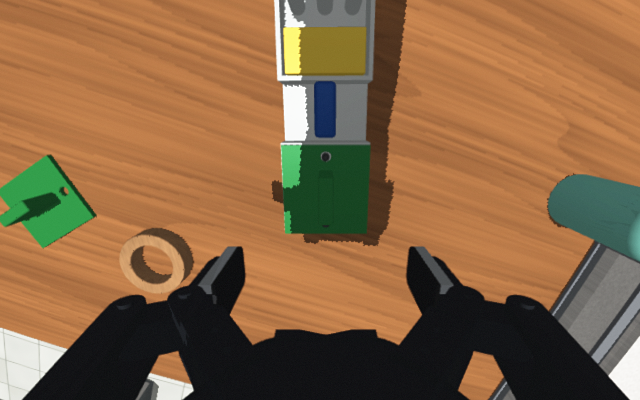

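View pics/s7c.png

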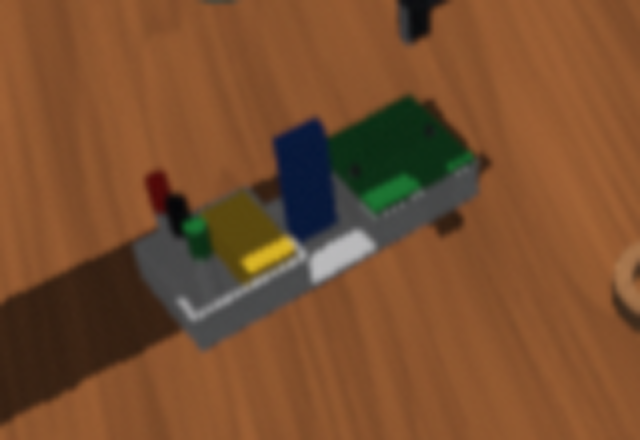

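The lid sits square on the well, with its pin in the hole at (326,157), flush in both views. Next: measure the handle top, grip it and lift.

```bash
python3 - <<'E'
from h import *
im,cam=shot("wrist"); hsv=cv2.cvtColor(im,cv2.COLOR_RGB2HSV)
m=cv2.inRange(hsv,(105,120,30),(130,255,255)); m[:60]=0;m[150:]=0
c=max(cv2.findContours(m,cv2.RETR_EXTERNAL,cv2.CHAIN_APPROX_NONE)[0],key=cv2.contourArea)
print(cv2.boundingRect(c),cv2.minAreaRect((plane(cam,c.reshape(-1,2),.118)[:,:2]*1000).astype(np.float32)))
q=down(np.radians(108.54)); H=np.array([.5148,.1457])
r.move_linear([*H,.36],v=.15)
r.move_linear([*H,.29],v=.12)
g=r.move_linear([*H,.103+r.pinch_z],v=.05,guard=8); print("guard",g)
claw.gripper_close(80); r.dwell(.3)
s=readout.read_state(); print(s["finger_gap"],s["contact_force"],s["wrist_torque"],s["tcp_pos"],s["clock"])
shot("wrist","w8"); shot("side","s8")
E
```

```text
(314, 81, 22, 56) ((515.103759765625, 146.17608642578125), (38.12507629394531, 15.143877029418945), 19.000534057617188)
guard False
0.17780846392842561 [ 0.33672436 -2.73053039  2.5794153 ] [-0.58769756 -0.00441246  0.0619612 ] [0.51488768 0.14553731 0.25787921] 22.4083
```

View pics/w8.png

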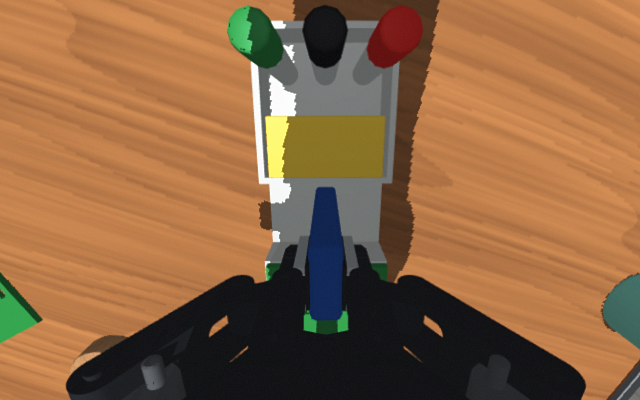

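View pics/s8.png

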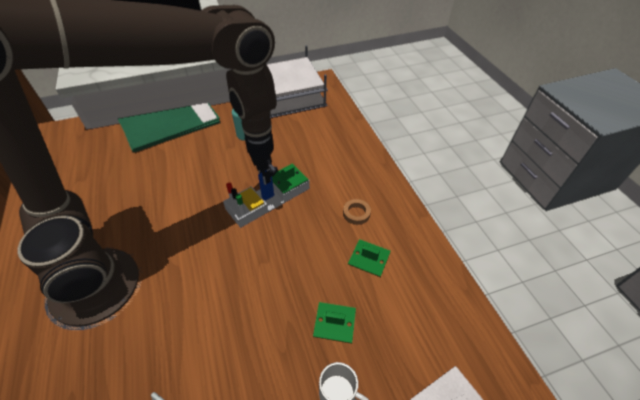

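The handle is between the pads (gap about 15 mm) and the caddy hasn't shifted. Lifting slowly.

```bash
python3 - <<'E'
from h import *
s=readout.read_state(); p=s["tcp_pos"]; H=np.array([.5148,.1457])
for z in (.2777,.3577):
    r.move_linear([*H,z],v=.05); s=readout.read_state(); print(s["tcp_pos"],s["contact_force"],s["wrist_torque"],s["finger_gap"])
r.dwell(3.3); s=readout.read_state(); print(s["tcp_pos"],s["contact_force"],s["wrist_torque"],s["finger_gap"],s["clock"])
im,cam=shot("wrist","w9"); im2,c2=shot("side","s9"); im3,c3=shot("scene","c9")
cv2.imwrite("pics/s9c.png",cv2.resize(im2[90:250,190:370],None,fx=3.5,fy=3.5,interpolation=cv2.INTER_CUBIC)[:,:,::-1])
cv2.imwrite("pics/c9c.png",cv2.resize(im3[110:260,290:430],None,fx=4,fy=4,interpolation=cv2.INTER_CUBIC)[:,:,::-1])
E
```

```text
[0.51478868 0.14579386 0.27772623] [ 0.18503068  0.17678263 -4.91650088] [ 0.02411298  0.02734371 -0.00893687] 0.1743617441900097
[0.51473818 0.14566313 0.35737672] [-0.31890682  0.03916635 -5.75056278] [-0.0071275  -0.01220698 -0.01560043] 0.1750000217798531
[0.51479492 0.14571113 0.35770245] [-1.29009821 -0.332744   -5.52398645] [-0.03136561  0.02364011 -0.02812692] 0.17677500514993283 28.1083
```

View pics/w9.png

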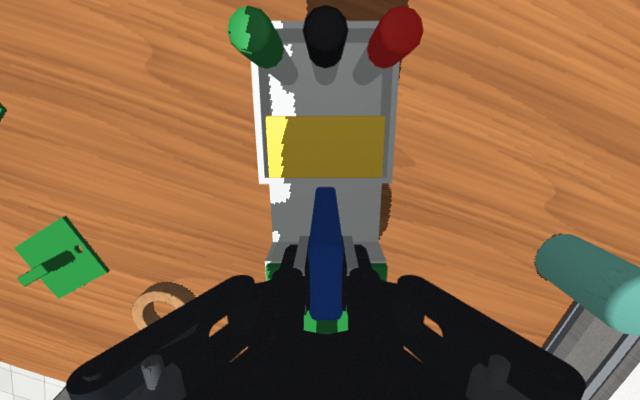

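View pics/s9c.png

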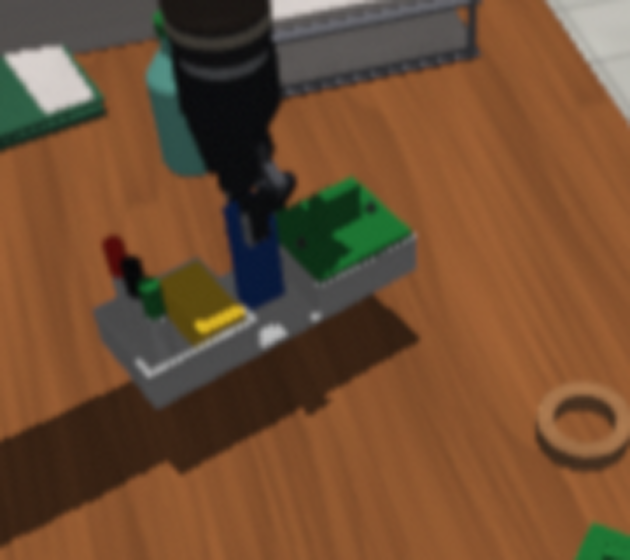

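View pics/c9c.png

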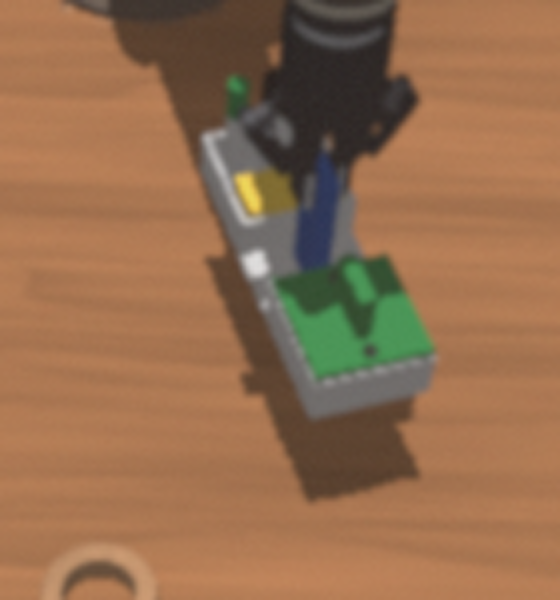

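The caddy is up and level: its wrist-view outline is identical to before the lift. The lid is flush over both pins in both fixed views, so I'm handing in.

```bash
python3 -c "
from h import *
r.dwell(.5); s=readout.read_state(); print(s['tcp_pos'],s['finger_gap'],s['clock']); close_job()"
```

```text
[0.51479615 0.14571094 0.35769166] 0.17499841267367441 28.7583
the job is handed in; nothing more can be done
```

The green lid is seated on the clip well over both pins. The caddy is held level by its blue handle about 10 cm above the desk, and I handed the job in at 28.8 s; no verdict is reported.

- **Lid:** I took the lid nearest the base. Seen through its hole, it was about 1 mm off the pin, so I corrected that before lowering. It stopped at the flush height (TCP z 0.2269 m, against 0.2267 m expected). After release, both the wrist and side views showed it square and flush.
- **Lift:** After a slow 100 mm lift I held it steady for more than 3.3 s. The measured load was about 5.5 N, the wrist moments were near zero and the grip opening did not change. The caddy looked the same in the wrist view as before lifting, so it had not tilted, and the lid looked flush in both fixed views.
- **Bystanders:** The arm never went near the bottle, mug or tape, and I saw no sign that any of them moved. I did not measure their positions again at the end.
- **Disagreements:** Pin spacing in the wrist camera came out 1–3 mm short, and the held lid's width about 3% short. I treated both as depth error in the calibration, and the through-hole check and guarded lowering covered them. The stop guard did not trip during seating: the vertical force read 11.7 N after the last step, against the 6 N guard, and I eased it off before letting go.

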